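# Seat a dental cast in the guide nest and shut its keeper

## Task

Set the dental cast that stands on a clear plastic base flat on the deck of the guide nest, in the wide mouth, then push it along between the converging rails until it is squarely home against the steel stop, and press it there for about a second with roughly 10 N: the plaster chips at more than 20 N. Then slide the keeper's black knob all the way in so that its bolt closes behind the cast, leave the cast home, and do not disturb the other things on the bench.

Things in the scene. Friction and masses are not known exactly. Their poses are not given: they have to be found in the camera images.
- cast_center (a point): Middle of the loose dental cast to be seated, 20 mm above its underside: orange plaster jaw on a clear plastic base, 40 mm high in all, about 120 g. Base: block 56 mm along the cast's x, 66 mm along y, 12 mm high; jaw above it 56 mm along x, 60 along y. Grip or push it at the ends 56 mm apart. It enters the nest with its x axis along the nest's x, either end first.
- nest: Guide nest fixed to the bench: slippery grey deck plate, top 12 mm above the bench, 215x164 mm, from x = -175 to 40 mm; on it two aluminium rails 13 mm high, 12 mm thick. Origin on the deck's top and the channel's centre line; x points from mouth to channel, z up. From x = -114 to -50 mm the rails converge, 20 degrees a side, from 116 to 69 mm apart, then run parallel. A bridge 22 mm high is at x = 24 to 34 mm.
- stop_zone (a point): Point of the nest at its x = -7 mm, y = 0, 6 mm above the deck, where the stop is roughly: a rigid steel block 60 mm wide, 12 mm high across the channel. Its front face has been locked anywhere from 7 mm before to 7 mm beyond this point along the nest's x; this is not measured: find it by feel or see it. With the cast home its centre is at the nest's x = -42 to -28 mm.
- keeper_knob (a point): Middle of the keeper's upright black knob, 14 mm across, from 19 to 40 mm above the deck (the point is 29 mm up), on a 10 mm post. At the nest's x = -77 mm and, fully open, y = 85 mm. The bolt below it, 8 mm wide and 3 to 11 mm above the deck, reaches 40 mm from the knob towards the channel. Its housing, 16 mm high, spans the nest's x = -89 to -65 mm, y = 57 to 91 mm.
- keeper (a joint): Travel of the keeper in m: 0 fully open (nose behind the rail's face), 0.026 fully shut (nose 14 mm behind the cast's base). It grows as the knob is moved along the nest's -y axis; about 1.5 N of friction, it stays where it is left.
- plain_cast: Bystander: white plaster jaw without a plastic base, 56x60x28 mm, loose, to be left alone. Origin at the centre of its underside.
- bottle: Bystander: small dropper bottle, 26 mm across and 73 mm high, loose, to be left alone. Origin at the centre of its underside.
- pen: Bystander: pen lying on the bench, 179 mm long along y, 8 mm thick, loose, to be left alone. Origin at the centre of the underside.

How it is judged:
By the outcome, as a careful person would: the job done as asked, in the order asked, and still so for the second after the job is handed in, with the robot touching nothing.
It also fails if it takes over 72 s, if anything falls off the work surface, if the arm or the gripper's body presses on something with over 40 N, if the wrist force passes 120 N, or if a joint passes its speed limit or range.

## Robot

A 7-joint arm with a two-finger parallel gripper is mounted at the origin on a cart in front of the work surface, level with it; the furniture and walls round the work are solid. World frame = base frame: x ahead of the robot, y to its left, z up, the work surface at z = 0. Lengths are in m, angles in rad, forces in N, time in s.
With the tool pointing down it reaches from about 0.35 to 0.9 m from the base axis. Payload 7.2 kg.
Tool frame: the origin (TCP) lies on the centre line of the jaws, within the pads' length; the fingertips stand 17 mm ahead of it and the grasp point (between the pads) lies 2 mm behind it; z points along the fingers, y is the line along which they close (so a half turn about z gives the same grasp; the last joint's range is limited). The gripper opens to 88 mm and grips with 3 to 60 N. Pads are 20 mm wide; open, the fingers measure 115 mm over their backs; the gripper's body (75 mm by 178 mm) begins 61 mm behind the grasp point.
Start: joints at [-1.312, 0.411, -0.013, 1.596, 0.006, 1.134, -0.082], TCP at [0.201, 0.592, 0.204] pointing down, gripper open.
Joint ranges: [-2.95, 2.95], [-0.29, 1.99], [-1.47, 1.44], [0.14, 2.54], [-1.03, 4.17], [0.13, 1.85], [-2.86, 2.86]. Speed limits (rad/s): [2.39, 2.39, 3.01, 3.01, 3.14, 3.14, 3.14].

## Interface

Orientations are given as a rotation vector (axis times angle).
In Python, from plant import * gives the robot as it stands. The module is installed in compiled form; this text tells all that it offers.
- The arm moves only by the shell command python3 -m handwheel 'ROWS' [OPENING]. ROWS is JSON, one flat list of numbers, 4 for each row, row after row: the shift along the world's x, y, z in units of 25 mm (1.0 is 25 mm), then the turn about the world's z in units of 6 degrees (1.0 is 6 degrees). A call has 1 to 10 rows; each row shifts and turns the commanded pose from where the row before left it; what a row does not reach is not made up. A row lasts 1/12 s, in which the tool goes at most 41.7 mm and 7.16 degrees, less where a joint would pass 70% of its speed; a pose out of reach is approached as far as the arm can. A call is refused whole if a number of a shift passes 1 or a number of a turn 1, either way. A call with a gripper value outside its range is refused whole. OPENING is the finger opening in mm, from 0 to 87.8, set as the call begins (- or left out, the last holds). The fingers move at their own pace and stop on an object; the grip force is fixed at half the most. Time passes only in rows, so rows that do not move let the fingers close. It gives the time, the measured TCP pose, the force, the opening and the grip force at its end, in the units of the state.
- observe(): the state, without advancing time (a new reading comes with each control period).
- capture(name): name is "scene" or "top" or "wrist"; returns the picture (480x640x3 uint8, red, green, blue); there is no depth.
- get_calibration(name): a dict with "fx", "fy", "cx", "cy" (pixels), "k1" (the pictures are not rectified: a ray, as slopes to the right and down, at radius r is drawn at 1 + k1 r^2 times it, then the intrinsics apply), "R" (3x3) and "t" (3): a world point X has camera coordinates R X + t; the wrist camera has in their place "mount" (4x4, takes a point from camera to tool coordinates, whose origin is the TCP and whose axes are the flange's). Camera axes: x right, y down, z forward; pixel columns grow to the right and rows downward; lengths in m; the calibration is good to about 2 mm. A picture is of the moment at which its call begins: read the wrist's pose just before it. get_calibration takes no time and is no camera call.
- hand_in(): hands the job in; it is judged then, once.
The state is a dict: "clock": time; "joint_positions": joint angles; "joint_velocities": joint speeds; "joint_efforts": joint torques, N m; "tcp_pos": TCP position; "orientation": TCP orientation; "ft_force": force on the tool from outside, world axes, zero at the start; "wrist_torque": the same for the moment, N m; "gripper_width": finger opening in m; "grasp_force": force on a finger pad.
Only numpy, scipy, OpenCV 4.12 (cv2) and the standard library are available. Lean on these libraries where they do the work, as an engineer would, in place of code of your own. Each camera call takes 0.05 s, during which the arm holds its last target. There are 200 camera calls.

## Working session

There is one attempt and no reset: what is moved stays moved. The work goes in short steps, Python scripts to look and compute and a shell command to move; the robot and the scene stay as the last step left them, time stands still between calls to the robot, and variables do not carry over. Pictures are saved under pics/ and viewed, at most 10 in all, crops included, and the job is handed in when it is done.

```bash
mkdir -p pics
python3 - <<'E'
from plant import *
import cv2,numpy as np
s=observe();print(s)
for n in("scene","top"):
    im=capture(n);cv2.imwrite(f"pics/{n}0.png",im[:,:,::-1])
    c=get_calibration(n);print(n,c)
print(get_calibration("wrist"))
E
```

```text
{'clock': 0.0, 'joint_positions': array([-1.31221097,  0.41190693, -0.0126726 ,  1.59702891,  0.00561749,
        1.13433305, -0.08219086]), 'joint_velocities': array([-1.05231035e-03, -1.26266662e-03,  4.55042116e-04, -5.13400628e-05,
       -3.71345454e-04,  8.43724368e-05,  8.95529945e-04]), 'joint_efforts': array([-1.24770697e-03, -5.87946618e+01,  6.41321316e-01, -2.91079295e+01,
       -5.38639468e-02,  1.83804415e-02,  1.76681297e-04]), 'tcp_pos': array([0.20052206, 0.59138704, 0.20361116]), 'orientation': array([-5.11004934e-01, -3.09963226e+00,  2.57039275e-03]), 'ft_force': array([ 0.07270468, -0.0123371 ,  0.12355202]), 'wrist_torque': array([ 0.00012182,  0.02356634, -0.07021691]), 'grasp_force': 0.0, 'gripper_width': 0.0880792046716396}
scene {'fx': 537.5386269621855, 'fy': 537.5386269621855, 'cx': 318.35799200605743, 'cy': 243.88713299852287, 'k1': -0.03875421068122233, 'R': array([[-0.88107376, -0.47263264, -0.01809443],
       [-0.34809797,  0.6738687 , -0.65171219],
       [ 0.32021372, -0.56790788, -0.75825049]]), 't': array([0.5324278 , 0.15440154, 1.25731252])}
top {'fx': 467.40890544197936, 'fy': 467.40890544197936, 'cx': 324.346907521586, 'cy': 238.5557494699076, 'k1': 0.003976498752550781, 'R': array([[ 0.00611372, -0.99994311, -0.0087403 ],
       [-0.99665637, -0.00538099, -0.08152991],
       [ 0.08147824,  0.00920953, -0.99663257]]), 't': array([0.10747747, 0.5451176 , 1.02903906])}
{'fx': 373.9177925793344, 'fy': 373.9177925793344, 'cx': 317.09380661186873, 'cy': 244.11628814796495, 'k1': -0.03531426557239056, 'mount': array([[ 3.84917250e-04, -9.54767772e-01, -2.97352238e-01,
         8.16241708e-02],
       [ 9.99999891e-01,  4.46257856e-04, -1.38406259e-04,
         7.60713330e-05],
       [ 2.64841607e-04, -2.97352152e-01,  9.54767840e-01,
        -1.80234763e-01],
       [ 0.00000000e+00,  0.00000000e+00,  0.00000000e+00,
         1.00000000e+00]])}
```

View pics/top0.png

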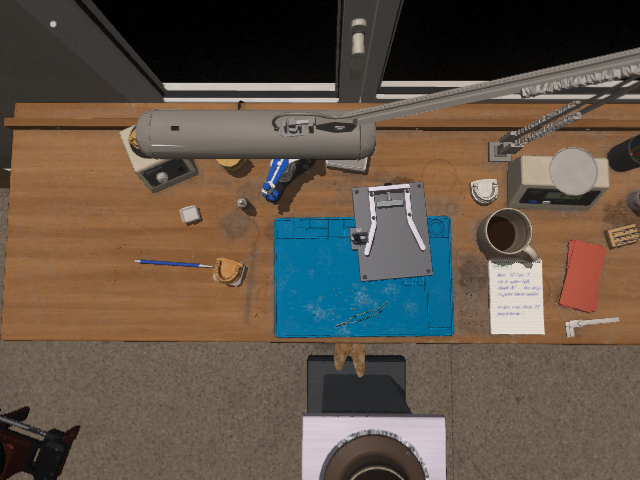

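View pics/scene0.png

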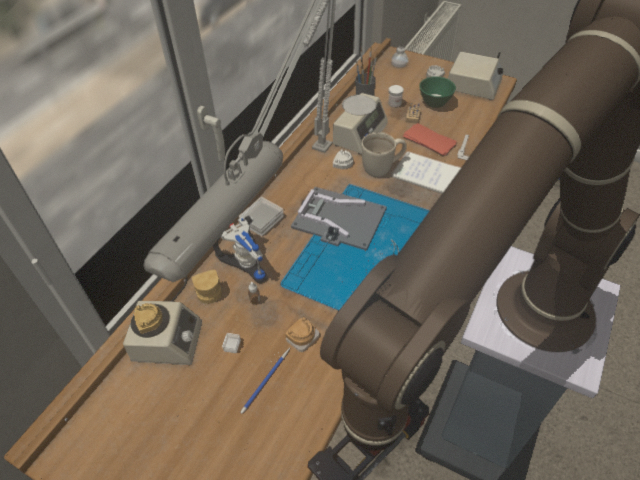

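The top view shows the orange cast at about (229,270) with the pen's tip right beside it at (212,266). The nest is at about (392,232), mouth towards the robot, with the black knob at (358,237) and the stop near (390,200). The lamp hangs over the far part of the bench.

```bash
cat > h.py <<'E'
from plant import *
import cv2,numpy as np
from scipy.spatial.transform import Rotation as Ro
def cam(n,s=None):
    c=get_calibration(n);K=np.array([[c['fx'],0,c['cx']],[0,c['fy'],c['cy']],[0,0,1]]);D=np.array([c['k1'],0,0,0,0])
    if n=='wrist':
        s=s or observe();T=np.eye(4);T[:3,:3]=Ro.from_rotvec(s['orientation']).as_matrix();T[:3,3]=s['tcp_pos'];T=T@c['mount'];T=np.linalg.inv(T);return K,D,T[:3,:3],T[:3,3]
    return K,D,np.array(c['R']),np.array(c['t'])
def ray(C,uv,z):
    K,D,R,t=C;p=cv2.undistortPoints(np.float64(uv).reshape(-1,1,2),K,D).reshape(-1,2)
    d=np.c_[p,np.ones(len(p))]@R;o=-R.T@t;z=np.broadcast_to(z,len(p))
    return o+d*((z-o[2])/d[:,2])[:,None]
def proj(C,X):
    K,D,R,t=C;return cv2.projectPoints(np.float64(X).reshape(-1,3),cv2.Rodrigues(R)[0],t,K,D)[0].reshape(-1,2)
E
python3 - <<'E'
from h import *
np.set_printoptions(precision=4,suppress=True)
im=cv2.imread('pics/top0.png')
a=cv2.resize(im[175:285,345:440],None,fx=5,fy=5,interpolation=cv2.INTER_CUBIC)
b=cv2.resize(im[250:295,205:250],None,fx=7,fy=7,interpolation=cv2.INTER_CUBIC)
o=np.zeros((550,800,3),np.uint8);o[:550,:475]=a;o[:315,480:795]=b;cv2.imwrite('pics/crop1.png',o)
C=cam('top')
print(ray(C,[[229,270],[212,266],[136,262],[358,237],[390,200],[242,203]],[0.03,0.004,.004,.041,.018,.07]))
# lamp end triangulation
S=cam('scene');
for z in(.2,.3,.4,.5):print(z,ray(C,[[140,135],[375,140]],z),ray(S,[[165,265],[272,155]],z))
E
```

```text
[[ 0.4725  0.3224  0.03  ]
 [ 0.4818  0.367   0.004 ]
 [ 0.4899  0.5413  0.004 ]
 [ 0.5468  0.0361  0.041 ]
 [ 0.6336 -0.038   0.018 ]
 [ 0.6169  0.289   0.07  ]]
0.2 [[0.7265 0.4622 0.2   ]
 [0.7184 0.0139 0.2   ]] [[0.7398 0.4113 0.2   ]
 [0.7245 0.0115 0.2   ]]
0.3 [[0.6957 0.4207 0.3   ]
 [0.6886 0.0239 0.3   ]] [[0.6681 0.4634 0.3   ]
 [0.6545 0.1099 0.3   ]]
0.4 [[0.665  0.3792 0.4   ]
 [0.6588 0.0339 0.4   ]] [[0.5963 0.5156 0.4   ]
 [0.5846 0.2083 0.4   ]]
0.5 [[0.6343 0.3377 0.5   ]
 [0.629  0.0439 0.5   ]] [[0.5246 0.5677 0.5   ]
 [0.5146 0.3068 0.5   ]]
```

View pics/crop1.png

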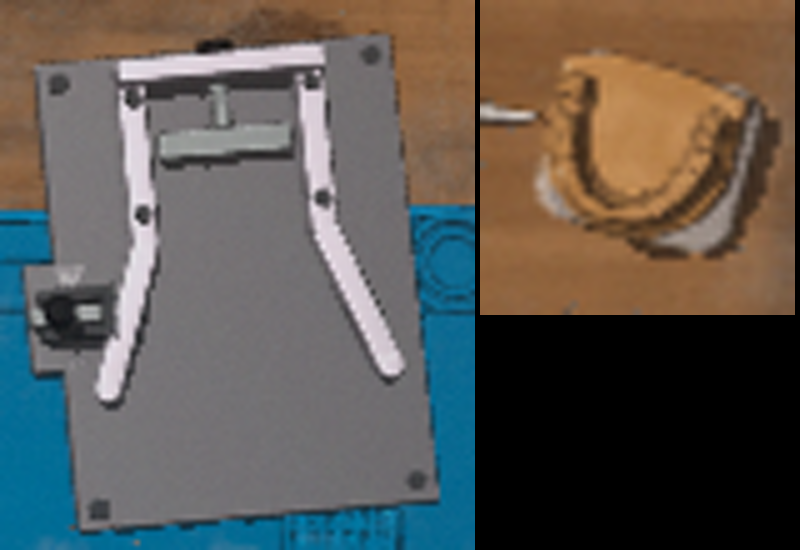

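Crop: the deck's corners and rails are clear, with the stop at about (225,140) in the crop. The cast lies with its flat end away from the robot, tilted about 15°, and the pen's tip is beside its +y side. I'll compute the nest pose and move over the cast.

```bash
python3 - <<'E'
from h import *
np.set_printoptions(precision=4,suppress=True)
C=cam('top')
q=np.array([[35,65],[388,35],[438,497],[80,530]])/5+[345,175]
P=ray(C,q,.012);print(P)
L=((P[0]-P[3])+(P[1]-P[2]))[:2];a=np.arctan2(L[1],L[0]);u=np.array([np.cos(a),np.sin(a)])
c=P[:,:2].mean(0);print(np.degrees(a),np.linalg.norm(L)/2,np.linalg.norm(P[0]-P[1]),'origin',c+u*(.0675))
# stop front top edge and knob, rail inner ends
R2=np.array([[u[0],u[1]],[-u[1],u[0]]]);o=c+u*.0675
for n,uv,z in(('knob',[58,312],.052),('stopL',[163,165],.024),('stopR',[293,150],.024),('bridge',[325,55],.034)):
  w=ray(C,np.array([uv])/5+[345,175],z)[0];print(n,w,R2@(w[:2]-o))
E
python3 -m handwheel '[0.9,-0.9,0,-1,0.9,-0.9,0,-1,0.9,-0.9,0,-1,0.9,-0.9,0,-1,0.9,-0.9,0,-1,0.9,-0.9,0,-1,0.9,-0.9,0,-1,0.9,-0.9,0,-1,0.9,-0.9,0,-1,0.9,-0.9,0,-1]' 87
python3 -m handwheel '[0.9,-0.9,0,-1,0.9,-0.9,0,-1,0,0,0,-1,0,0,0,-1,0,0,0,0,0,0,0,0]'
python3 - <<'E'
from h import *
s=observe();im=capture('wrist');cv2.imwrite('pics/w1.png',im[:,:,::-1]);np.save('w1.npy',np.r_[s['tcp_pos'],s['orientation']]);print(s['clock'],s['joint_positions'],s['tcp_pos'],s['orientation'])
E
```

```text
[[ 0.662   0.048   0.012 ]
 [ 0.6766 -0.1136  0.012 ]
 [ 0.4656 -0.1338  0.012 ]
 [ 0.4498  0.0275  0.012 ]]
5.49886666627739 0.21255542793852775 0.16230658016967814 origin [ 0.6307 -0.0365]
knob [0.545  0.0398 0.052 ] [-0.078   0.0842]
stopL [ 0.6142 -0.0092  0.024 ] [-0.0138  0.0288]
stopR [ 0.6213 -0.0678  0.024 ] [-0.0123 -0.0303]
bridge [ 0.6629 -0.0809  0.034 ] [ 0.0278 -0.0472]
clock: 0.93
tcp_pos: [0.4263, 0.3655, 0.2043]
orientation: [-1.999, -2.424, 0.001]
ft_force: [-0.6, 0.1, -0.4]
gripper_width: 0.087
grasp_force: 0.0
clock: 1.43
tcp_pos: [0.4703, 0.322, 0.2041]
orientation: [2.45, 1.966, -0.001]
ft_force: [0.3, 0.1, 0.6]
gripper_width: 0.0872
grasp_force: 0.0
1.4333 [-0.99842813  0.32787283  0.40221312  1.75463213 -0.142638    1.08858308
 -0.76744984] [0.47026797 0.32201107 0.20410147] [ 2.45034020e+00  1.96595867e+00 -1.19512687e-03]
```

View pics/w1.png

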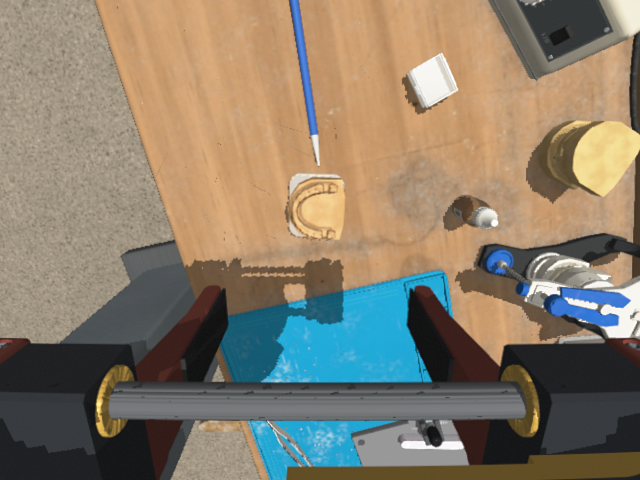

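The wrist view shows the cast at (316,206), almost aligned with the image axes, with the pen's tip at (317,163). Next I'll measure its pose.

Run:
```python
from h import *
np.set_printoptions(precision=4,suppress=True)
s=np.load('w1.npy');C=cam('wrist',dict(tcp_pos=s[:3],orientation=s[3:]))
im=cv2.imread('pics/w1.png');x0,y0=270,150;c=im[y0:260,x0:370]
h=cv2.cvtColor(c,cv2.COLOR_BGR2HSV)
m=cv2.inRange(h,(8,110,150),(25,200,255))
w=cv2.inRange(h,(0,0,120),(180,70,255))
o=np.hstack([cv2.resize(v,None,fx=4,fy=4,interpolation=cv2.INTER_CUBIC) for v in(c,cv2.merge([m,w,w]))]);cv2.imwrite('pics/w1c.png',o)
print(h[55,52],h[10,10],h[30,25])
k=max(cv2.findContours(m,0,2)[0],key=cv2.contourArea).reshape(-1,2)+[x0,y0]
for z in(.02,.04):
  P=ray(C,k,z)[:,:2];r=cv2.minAreaRect((P*1000).astype(np.float32));print(r)
```

```text
[ 18 114 239] [ 15 115 208] [ 18  23 221]
((476.75067138671875, 338.891357421875), (88.09540557861328, 99.99760437011719), 77.51033020019531)
((477.39080810546875, 342.3586120605469), (83.25874328613281, 94.50751495361328), 77.51033020019531)
```

View pics/w1c.png

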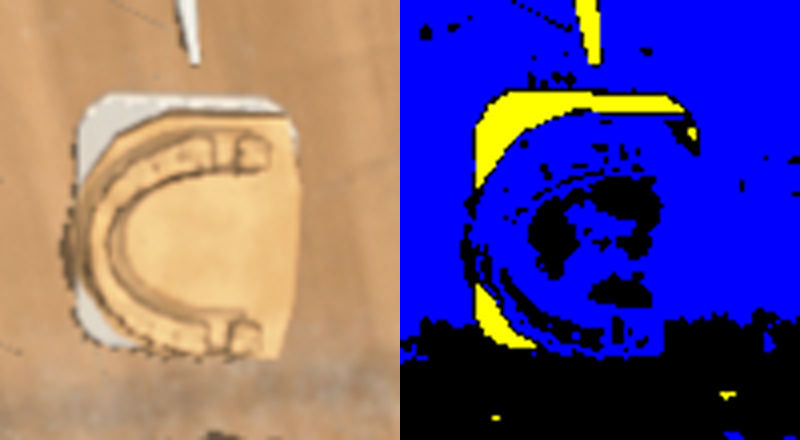

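The crop shows the clear base with its left edge at px x≈289, its top edge at y≈173.5 and its sides within 2° of the image axes. The jaw's flat end is at x≈344.

Run:
```python
from h import *
np.set_printoptions(precision=4,suppress=True)
s=np.load('w1.npy');C=cam('wrist',dict(tcp_pos=s[:3],orientation=s[3:]))
f=lambda x,y:(270+x/4,150+y/4)
P=ray(C,[f(77,130),f(77,330),f(110,93),f(265,101),f(298,160),f(278,357)],[.01,.01,.012,.012,.036,.036])[:,:2];print(P)
ang=lambda d:np.degrees(np.arctan2(d[1],d[0]))
print('left edge normal',ang(P[0]-P[1])-90,'top edge',ang(P[3]-P[2]))
t=np.radians(-13);u=np.array([np.cos(t),np.sin(t)]);v=np.array([-u[1],u[0]])
L=(P[0]+P[1])/2@u;T=(P[2]+P[3])/2@v;F=(P[4]+P[5])/2@u
print('flat-front mm',F-L,'center',(L+.028)*u+(T-.033)*v)
```

```text
[[0.4499 0.357 ]
 [0.4376 0.3066]
 [0.4602 0.3643]
 [0.4971 0.3541]
 [0.5013 0.3421]
 [0.4872 0.2961]]
left edge normal -13.738834231290454 top edge -15.428016754518406
flat-front mm 0.0520664218417477 center [0.4714 0.327 ]
```

```bash
python3 -m handwheel '[0.05,0.2,0,-0.3,0,0,-1,0,0,0,-1,0,0,0,-1,0,0,0,-1,0,0,0,-1,0,0,0,-1,0,0,0,-0.7,0,0,0,-0.54,0,0,0,0,0]' 87
python3 -m handwheel '[0,0,0,0,0,0,0,0,0,0,0,0,0,0,0,0,0,0,0,0,0,0,0,0,0,0,0,0]' 50
```

```text
clock: 2.32
tcp_pos: [0.4698, 0.3262, 0.0206]
orientation: [2.481, 1.928, -0.008]
ft_force: [0.5, 0.1, 0.1]
gripper_width: 0.0871
grasp_force: 0.0
clock: 2.9
tcp_pos: [0.472, 0.3271, 0.0238]
orientation: [-2.484, -1.923, -0.001]
ft_force: [0.3, 0.6, -1.0]
gripper_width: 0.0503
grasp_force: 0.0
```

Run:
```python
from h import *
s=observe();im=capture('wrist');cv2.imwrite('pics/w2.png',im[:,:,::-1]);print(s['gripper_width'],s['grasp_force'])
```

```text
0.050303217127157566 0.0
```

View pics/w2.png

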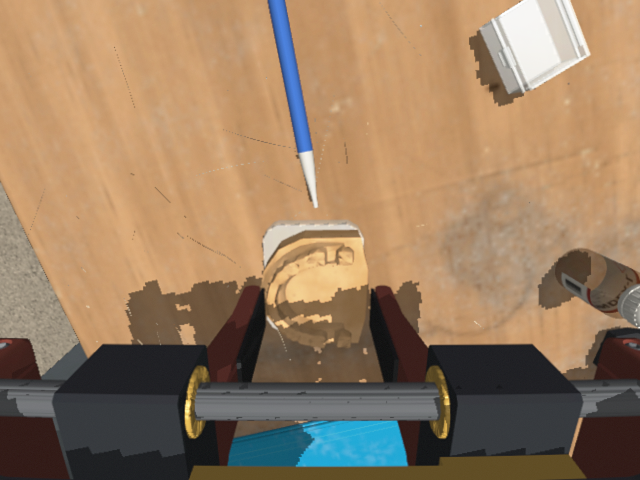

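The wrist view shows the fingers either side of the cast's middle, just short of gripping. I'll close further.

```bash
python3 -m handwheel '[0,0,0,0,0,0,0,0,0,0,0,0]' 20;  python3 -m handwheel '[0,0,0,0,0,0,0,0]'
```

```text
clock: 3.2
tcp_pos: [0.4719, 0.3269, 0.0235]
orientation: [2.484, 1.923, 0.0]
ft_force: [-0.4, -0.2, -0.0]
gripper_width: 0.0338
grasp_force: 0.0
clock: 3.37
tcp_pos: [0.4719, 0.3269, 0.0234]
orientation: [2.484, 1.923, -0.0]
ft_force: [-0.9, 1.3, -0.4]
gripper_width: 0.0212
grasp_force: 0.0
```

Run:
```python
from h import *
s=observe();im=capture('wrist');t=capture('top');c=cv2.resize(t[250:295,205:250],None,fx=7,fy=7,interpolation=cv2.INTER_CUBIC)
o=np.zeros((480,800,3),np.uint8);o[:,:480]=im[:,80:560];o[:315,485:800]=c;cv2.imwrite('pics/w3.png',o[:,:,::-1])
C=cam('wrist',s);R=Ro.from_rotvec(s['orientation']).as_matrix()
for x in(-.01,.01):
  for y in(-.0106,.0106):print(x,y,proj(C,s['tcp_pos']+R@[x,y,.017]))
```

```text
-0.01 -0.0106 [[298.04810392 294.65493074]]
-0.01 0.0106 [[334.77942937 294.66275051]]
0.01 -0.0106 [[297.51093008 262.07343265]]
0.01 0.0106 [[335.30473942 262.08259997]]
```

View pics/w3.png

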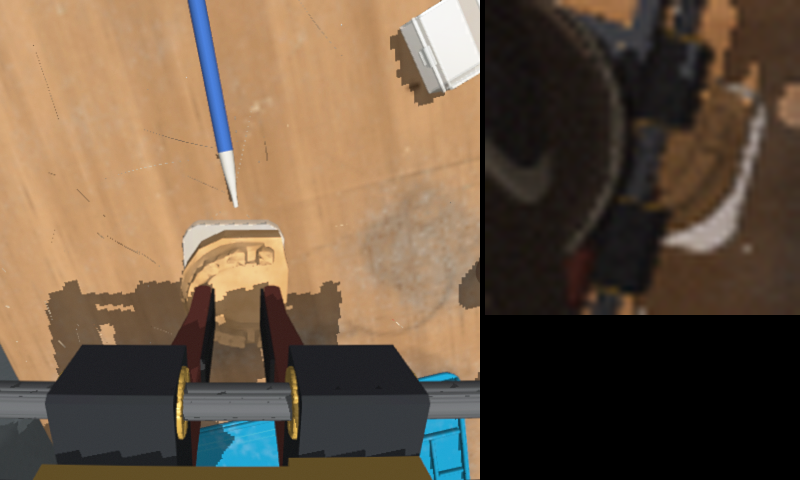

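The fingers closed to 21 mm and appear drawn over the cast, so they seem to be above it. I'll check the heights by triangulating the pen tip and comparing finger geometry.

Run:
```python
from h import *
np.set_printoptions(precision=4,suppress=True)
s1=np.load('w1.npy');C1=cam('wrist',dict(tcp_pos=s1[:3],orientation=s1[3:]))
s=observe();C2=cam('wrist',s)
print('pentip w1,w2,w1 junction,w2 junction',ray(C1,[[317.5,164]],.004),ray(C2,[[316.5,207]],.004),ray(C1,[[314,136]],.005),ray(C2,[[305.5,152]],.005))
print('base edge w2',ray(C2,[[264,230],[361,225]],.012), 'at jaw back top', ray(C2,[[369,290]],.04))
R=Ro.from_rotvec(s['orientation']).as_matrix()
for z in(-.04,-.03,-.02,-.01,0,.017):print(z,proj(C2,s['tcp_pos']+R@[.01,.0106,z]),proj(C2,s['tcp_pos']+R@[-.01,.0106,z]))
S=cam('scene');im=capture('scene');p=proj(S,[[.472,.327,.04],s['tcp_pos']]);print(p)
x,y=p[0].astype(int);cv2.imwrite('pics/sc.png',cv2.resize(im[y-60:y+40,x-60:x+60],None,fx=6,fy=6,interpolation=cv2.INTER_CUBIC)[:,:,::-1])
```

```text
pentip w1,w2,w1 junction,w2 junction [[0.4813 0.3681 0.004 ]] [[0.4822 0.3665 0.004 ]] [[0.4838 0.3952 0.005 ]] [[0.484  0.3962 0.005 ]]
base edge w2 [[0.4525 0.3631 0.012 ]
 [0.503  0.3528 0.012 ]] at jaw back top [[0.4983 0.3284 0.04  ]]
-0.04 [[341.7114 309.102 ]] [[340.7429 350.7431]]
-0.03 [[340.2849 298.6213]] [[339.4273 338.3549]]
-0.02 [[339.0128 289.2802]] [[338.2481 327.2591]]
-0.01 [[337.8714 280.9035]] [[337.1854 317.2654]]
0 [[336.8416 273.3499]] [[336.2228 308.2187]]
0.017 [[335.3047 262.0826]] [[334.7794 294.6628]]
[[300.9229 326.9274]
 [301.2993 330.8594]]
```

View pics/sc.png

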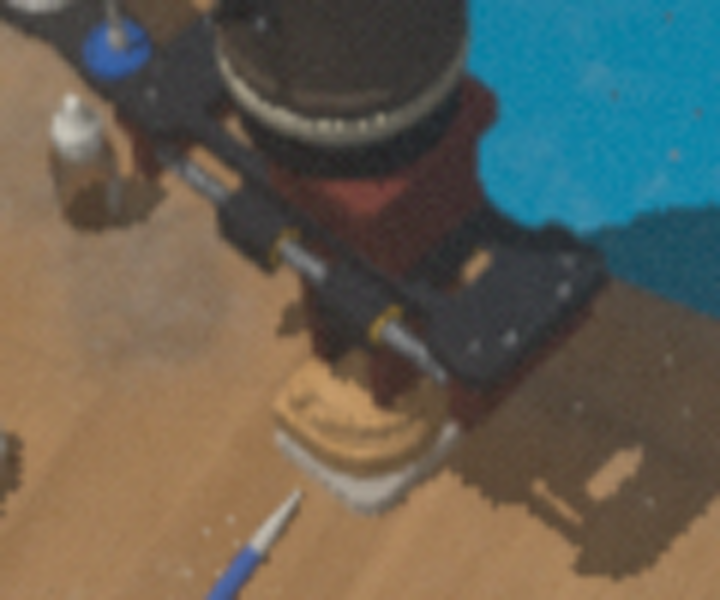

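The camera poses check out: the pen tip agrees within 2 mm between views. The scene crop shows the fingertips only level with the jaw's top, so they reach about 34 mm less far than stated. I'll open the gripper and go down in small steps, watching the force.

```bash
python3 -m handwheel '[0,0,0.4,0,0,0,0,0,0,0,0,0,0,0,0,0,0,0,0,0,0,0,0,0,0,0,0,0,0,0,0,0,0,0,0,0]' 87
python3 -m handwheel '[0,0,-0.4,0,0,0,-0.12,0,0,0,-0.12,0,0,0,0,0,0,0,0,0]'
python3 -m handwheel '[0,0,-0.08,0,0,0,-0.08,0,0,0,0,0,0,0,0,0]'
```

```text
clock: 4.27
tcp_pos: [0.4719, 0.3269, 0.0334]
orientation: [2.484, 1.923, -0.0]
ft_force: [-0.3, 0.5, 0.1]
gripper_width: 0.0764
grasp_force: 0.0
clock: 4.68
tcp_pos: [0.4717, 0.3267, 0.0171]
orientation: [2.484, 1.923, -0.001]
ft_force: [-0.2, -0.3, 0.2]
gripper_width: 0.0873
grasp_force: 0.0
clock: 5.02
tcp_pos: [0.4718, 0.3269, 0.0134]
orientation: [2.484, 1.923, -0.0]
ft_force: [-0.2, -0.3, 0.1]
gripper_width: 0.0868
grasp_force: 0.0
```

At z=0.0134 there is still no contact, so the fingers really are shorter. I'll keep going down.

```bash
python3 -m handwheel '[0,0,-0.2,0,0,0,-0.2,0,0,0,-0.2,0,0,0,0,0,0,0,0,0]'
python3 -m handwheel '[0,0,-0.1,0,0,0,-0.1,0,0,0,-0.1,0,0,0,0,0,0,0,0,0]'
```

```text
clock: 5.43
tcp_pos: [0.4716, 0.3266, -0.0021]
orientation: [2.484, 1.923, -0.002]
ft_force: [-0.6, -0.2, -0.7]
gripper_width: 0.0867
grasp_force: 0.0
clock: 5.85
tcp_pos: [0.4718, 0.3268, -0.0092]
orientation: [2.484, 1.923, -0.0]
ft_force: [-1.0, -0.1, -0.6]
gripper_width: 0.0872
grasp_force: 0.0
```

```bash
python3 -m handwheel '[0,0,0,0,0,0,0,0,0,0,0,0,0,0,0,0,0,0,0,0,0,0,0,0,0,0,0,0]' 40
python3 -m handwheel '[0,0,0,0,0,0,0,0]'
```

```text
clock: 6.43
tcp_pos: [0.4719, 0.327, -0.0089]
orientation: [-2.484, -1.923, -0.0]
ft_force: [-0.8, 0.5, 1.0]
gripper_width: 0.0557
grasp_force: 30.0
clock: 6.6
tcp_pos: [0.4719, 0.327, -0.0089]
orientation: [-2.484, -1.923, -0.0]
ft_force: [-0.4, -0.5, 1.9]
gripper_width: 0.0557
grasp_force: 30.0
```

Gripped: 55.7 mm wide at 30 N. Now I'll lift and carry it to above the nest's mouth at about (0.501,-0.049), turned +20°.

```bash
python3 -m handwheel '[0,0,1,0,0,0,1,0,0,0,1,0,0,0,1,0,0.06,-0.8,0,0.2,0.06,-0.8,0,0.2,0.06,-0.8,0,0.2,0.06,-0.8,0,0.2,0.06,-0.8,0,0.2,0.06,-0.8,0,0.2]'
python3 -m handwheel '[0.06,-0.8,0,0.2,0.06,-0.8,0,0.2,0.06,-0.8,0,0.2,0.06,-0.8,0,0.2,0.06,-0.8,0,0.2,0.06,-0.8,0,0.2,0.06,-0.8,0,0.2,0.06,-0.8,0,0.2,0.06,-0.8,0,0.2,0.06,-0.8,0,0.2]'
python3 -m handwheel '[0.06,-0.8,0,0.13,0.06,-0.8,0,0,0.06,-0.64,0,0,0.03,0,0,0,0,0,0,0,0,0,0,0]'
python3 - <<'E'
from h import *
np.set_printoptions(precision=4,suppress=True)
s=observe();im=capture('wrist');t=capture('top');o=np.zeros((480,800,3),np.uint8);o[:,:480]=im[:,80:560];o[:420,482:800]=cv2.resize(t[180:286,345:425],(318,420));cv2.imwrite('pics/w4.png',o[:,:,::-1]);cv2.imwrite('pics/w4raw.png',im[:,:,::-1])
np.save('w4.npy',np.r_[s['tcp_pos'],s['orientation']]);print(s['joint_positions'],s['tcp_pos'],s['gripper_width'],s['grasp_force'])
y=Ro.from_rotvec(s['orientation']).as_matrix()[:,1];print(np.degrees(np.arctan2(y[1],y[0])))
E
```

```text
clock: 7.43
tcp_pos: [0.4807, 0.2058, 0.0908]
orientation: [2.358, 2.076, -0.0]
ft_force: [-1.7, 1.5, -2.3]
gripper_width: 0.056
grasp_force: 30.0
clock: 8.27
tcp_pos: [0.4957, 0.0058, 0.0908]
orientation: [-2.128, -2.311, 0.0]
ft_force: [1.3, 1.2, -1.2]
gripper_width: 0.0556
grasp_force: 30.0
clock: 8.77
tcp_pos: [0.501, -0.0483, 0.0908]
orientation: [-2.112, -2.325, -0.0]
ft_force: [0.8, 1.8, -1.0]
gripper_width: 0.0558
grasp_force: 30.0
[-0.3097  0.3561  0.3836  2.0281 -0.1852  0.7904  0.2786] [ 0.501  -0.0483  0.0908] 0.05578609402474684 30.00128219522594
5.475368999558957
```

View pics/w4.png

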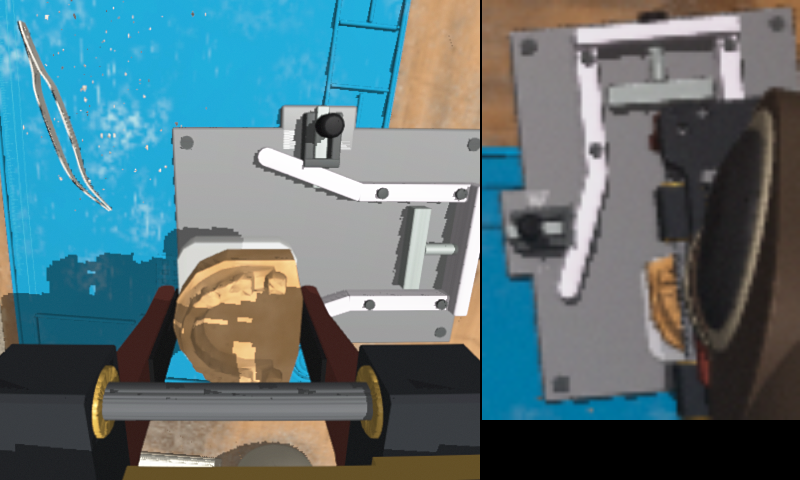

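The wrist view shows the cast held straight above the mouth. The rails' parallel part is at rows about 200 and 292, the stop's front at about col 408, and the knob at (330,125). Next, a check of the cast's lateral offset and the stop.

Run:
```python
from h import *
np.set_printoptions(precision=4,suppress=True)
s=np.load('w4.npy');C=cam('wrist',dict(tcp_pos=s[:3],orientation=s[3:]))
a=np.radians(5.5);u=np.array([np.cos(a),np.sin(a)]);v=np.array([-u[1],u[0]]);o=np.array([.6307,-.0365])
def n(name,x,y,z):
  w=ray(C,[[x+80,y]],z)[0][:2];print(name,w,'nest mm',1000*np.array([(w-o)@u,(w-o)@v]))
n('railU inner end',372,200,.025);n('railU inner end2',455,202,.025)
n('railL inner',350,291,.025);n('railL inner2',440,291,.025)
n('stop front top',415,207,.024);n('stop front low',404,288,.024)
n('knob top',330,125,.052);n('deck corner',174,128,.012)
n('base +y edge mid',240,241,.112);n('base L',177,270,.112);n('base R',299,255,.112)
```

```text
railU inner end [ 0.5876 -0.0037] nest mm [-39.7758  36.812 ]
railU inner end2 [0.6442 0.0006] nest mm [16.9826 35.6791]
railL inner [ 0.5851 -0.0704] nest mm [-48.6161 -29.3891]
railL inner2 [ 0.6508 -0.0644] nest mm [ 17.3021 -29.6644]
stop front top [ 0.6182 -0.0056] nest mm [-9.5032 31.943 ]
stop front low [ 0.6243 -0.0649] nest mm [ -9.09   -27.6196]
knob top [0.5452 0.04  ] nest mm [-77.7516  84.3422]
deck corner [0.4518 0.0293] nest mm [-171.7963   82.6882]
base +y edge mid [ 0.4994 -0.0145] nest mm [-128.5863   34.4578]
base L [ 0.4722 -0.031 ] nest mm [-157.2621   20.6564]
base R [ 0.5265 -0.0185] nest mm [-102.0264   27.8799]
```

The alignment is good: the cast's centre is within about 2 mm of the channel's centre line. Now I'll lower it.

```bash
python3 -m handwheel '[0,0.04,-0.8,0,0,0,-0.8,0,0,0,-0.8,0,0,0,-0.6,0,0,0,-0.3,0,0,0,-0.1,0,0,0,0,0,0,0,0,0]'
python3 -m handwheel '[0,0,-0.04,0,0,0,-0.04,0,0,0,0,0,0,0,0,0]'
```

```text
clock: 9.53
tcp_pos: [0.5017, -0.0479, 0.0066]
orientation: [2.112, 2.325, 0.001]
ft_force: [0.8, -0.2, -1.5]
gripper_width: 0.0555
grasp_force: 30.0
clock: 9.87
tcp_pos: [0.5013, -0.048, 0.0043]
orientation: [2.113, 2.324, 0.001]
ft_force: [-0.6, 0.3, -1.5]
gripper_width: 0.0554
grasp_force: 30.0
```

```bash
python3 -m handwheel '[0,0,-0.04,0,0,0,0,0,0,0,-0.02,0,0,0,0,0,0,0,0,0]'
```

```text
clock: 10.28
tcp_pos: [0.5013, -0.0481, 0.003]
orientation: [2.113, 2.325, 0.001]
ft_force: [-1.7, -0.3, 5.1]
gripper_width: 0.0553
grasp_force: 30.0
```

Contact with the deck (Fz≈5 N). Releasing and raising.

```bash
python3 -m handwheel '[0,0,0,0,0,0,0,0,0,0,0,0,0,0,0,0,0,0,0,0,0,0,0,0]' 87
python3 -m handwheel '[0,0,0.5,0,0,0,1,0,0,0,1,0,0,0,0,0,0,0,0,0]'
python3 - <<'E'
from h import *
np.set_printoptions(precision=4,suppress=True)
s=observe();im=capture('wrist');cv2.imwrite('pics/w5.png',im[:,:,::-1]);np.save('w5.npy',np.r_[s['tcp_pos'],s['orientation']])
E
```

```text
clock: 10.78
tcp_pos: [0.5011, -0.0481, 0.0024]
orientation: [-2.113, -2.325, 0.0]
ft_force: [0.4, 0.5, -0.9]
gripper_width: 0.0866
grasp_force: 0.0
clock: 11.2
tcp_pos: [0.5022, -0.048, 0.0661]
orientation: [2.112, 2.323, 0.003]
ft_force: [0.1, 0.4, 0.4]
gripper_width: 0.0874
grasp_force: 0.0
```

Now I'll turn the tool 90°, with the fingers spread 30 mm across the channel to push squarely, and go behind the cast.

```bash
python3 -m handwheel '[-0.2,-0.02,0,1,-0.2,-0.02,0,1,-0.2,-0.02,0,1,-0.2,-0.02,0,1,-0.2,-0.02,0,1,-0.2,-0.02,0,1,-0.2,-0.02,0,1,-0.2,-0.02,0,1,-0.2,-0.02,0,1,-0.2,-0.02,0,1]' 30
python3 -m handwheel '[0,0,0,1,0,0,0,1,0,0,0,1,0,0,0,1,0,0,0,1,0,0,-0.8,0,0,0,-0.8,0,0,0,-0.6,0,0,0,-0.2,0,0,0,0,0]'
python3 -m handwheel '[0,0,-0.12,0,0,0,-0.08,0,0,0,0,0,0,0,0,0]'
python3 - <<'E'
from h import *
np.set_printoptions(precision=4,suppress=True)
s=observe();im=capture('wrist');cv2.imwrite('pics/w6.png',im[:,:,::-1]);np.save('w6.npy',np.r_[s['tcp_pos'],s['orientation']])
y=Ro.from_rotvec(s['orientation']).as_matrix()[:,1];print(s['joint_positions'],np.degrees(np.arctan2(y[1],y[0])))
E
```

```text
clock: 12.08
tcp_pos: [0.4499, -0.053, 0.0637]
orientation: [-0.659, -3.069, 0.0]
ft_force: [-0.7, -0.4, -0.1]
gripper_width: 0.0303
grasp_force: 0.0
clock: 12.92
tcp_pos: [0.4494, -0.0529, 0.0031]
orientation: [0.149, -3.134, -0.001]
ft_force: [0.1, -0.8, 0.9]
gripper_width: 0.0301
grasp_force: 0.0
clock: 13.25
tcp_pos: [0.4515, -0.0531, 0.0004]
orientation: [-0.149, 3.137, 0.0]
ft_force: [0.3, -0.7, 0.3]
gripper_width: 0.0298
grasp_force: 0.0
[ 0.0063  0.4323  0.0051  2.1812 -0.0043  0.5273  1.6807] 95.45542117036673
```

View pics/w6.png

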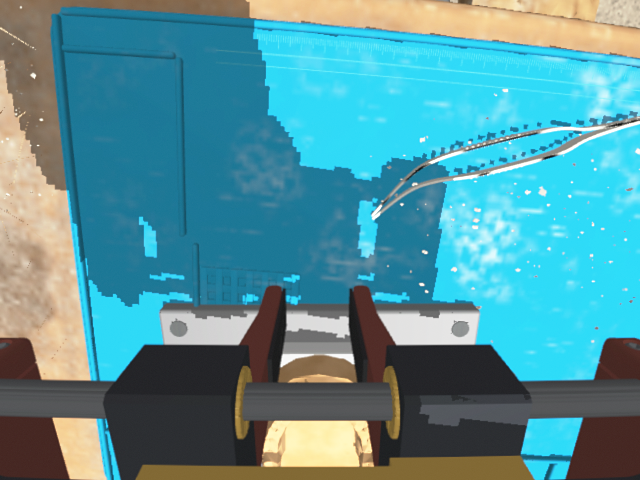

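The fingers stand centred behind the cast, over the deck's rear edge. Pushing along the nest's x in steps, watching the force.

```bash
python3 -m handwheel '[0.2,0.019,0,0,0.2,0.019,0,0,0.2,0.019,0,0,0.2,0.019,0,0,0.2,0.019,0,0,0,0,0,0]'
python3 -m handwheel '[0.2,0.019,0,0,0.2,0.019,0,0,0.2,0.019,0,0,0.2,0.019,0,0,0.2,0.019,0,0,0,0,0,0]'
python3 -m handwheel '[0.2,0.019,0,0,0.2,0.019,0,0,0.2,0.019,0,0,0.2,0.019,0,0,0,0,0,0]'
```

```text
clock: 13.8
tcp_pos: [0.4777, -0.0505, 0.0]
orientation: [-0.15, 3.137, 0.0]
ft_force: [0.8, 0.1, -0.4]
gripper_width: 0.0303
grasp_force: 0.0
clock: 14.3
tcp_pos: [0.5026, -0.0481, 0.0]
orientation: [-0.15, 3.137, 0.0]
ft_force: [0.3, -0.4, -0.0]
gripper_width: 0.0303
grasp_force: 0.0
clock: 14.72
tcp_pos: [0.5226, -0.0462, 0.0001]
orientation: [-0.15, 3.137, 0.0]
ft_force: [-0.6, 0.3, -0.1]
gripper_width: 0.0303
grasp_force: 0.0
```

Run:
```python
from h import *
im=capture('wrist');cv2.imwrite('pics/w7.png',im[:,:,::-1])
for f in('pics/w6.png','pics/w7.png'):
  m=cv2.cvtColor(cv2.imread(f),cv2.COLOR_BGR2HSV)[:,318];print(f,[(r,*m[r]) for r in range(290,384,6)])
```

```text
pics/w6.png [(290, np.uint8(97), np.uint8(205), np.uint8(149)), (296, np.uint8(97), np.uint8(207), np.uint8(150)), (302, np.uint8(97), np.uint8(209), np.uint8(149)), (308, np.uint8(90), np.uint8(3), np.uint8(88)), (314, np.uint8(60), np.uint8(2), np.uint8(109)), (320, np.uint8(150), np.uint8(1), np.uint8(221)), (326, np.uint8(0), np.uint8(1), np.uint8(221)), (332, np.uint8(150), np.uint8(2), np.uint8(116)), (338, np.uint8(0), np.uint8(0), np.uint8(111)), (344, np.uint8(30), np.uint8(2), np.uint8(143)), (350, np.uint8(15), np.uint8(3), np.uint8(146)), (356, np.uint8(15), np.uint8(112), np.uint8(134)), (362, np.uint8(15), np.uint8(119), np.uint8(133)), (368, np.uint8(16), np.uint8(109), np.uint8(140)), (374, np.uint8(16), np.uint8(118), np.uint8(226)), (380, np.uint8(16), np.uint8(119), np.uint8(207))]
pics/w7.png [(290, np.uint8(60), np.uint8(2), np.uint8(113)), (296, np.uint8(60), np.uint8(4), np.uint8(115)), (302, np.uint8(75), np.uint8(5), np.uint8(113)), (308, np.uint8(60), np.uint8(4), np.uint8(114)), (314, np.uint8(60), np.uint8(2), np.uint8(113)), (320, np.uint8(75), np.uint8(4), np.uint8(114)), (326, np.uint8(40), np.uint8(5), np.uint8(146)), (332, np.uint8(40), np.uint8(5), np.uint8(148)), (338, np.uint8(16), np.uint8(119), np.uint8(135)), (344, np.uint8(15), np.uint8(114), np.uint8(136)), (350, np.uint8(15), np.uint8(107), np.uint8(140)), (356, np.uint8(16), np.uint8(116), np.uint8(228)), (362, np.uint8(15), np.uint8(116), np.uint8(209)), (368, np.uint8(16), np.uint8(114), np.uint8(134)), (374, np.uint8(16), np.uint8(119), np.uint8(143)), (380, np.uint8(16), np.uint8(119), np.uint8(148))]
```

The cast follows the fingers. About 30 mm to go, so I'll slow down.

```bash
python3 -m handwheel '[0.15,0.014,0,0,0.15,0.014,0,0,0.15,0.014,0,0,0.15,0.014,0,0,0,0,0,0]'
python3 -m handwheel '[0.08,0.008,0,0,0.08,0.008,0,0,0.08,0.008,0,0,0,0,0,0]'
```

```text
clock: 15.18
tcp_pos: [0.5372, -0.0449, 0.0001]
orientation: [-0.15, 3.137, 0.0]
ft_force: [0.3, 0.8, -0.5]
gripper_width: 0.0305
grasp_force: 0.0
clock: 15.52
tcp_pos: [0.5426, -0.0444, 0.0]
orientation: [-0.15, 3.138, 0.0]
ft_force: [-0.2, -0.0, 0.0]
gripper_width: 0.03
grasp_force: 0.0
```

```bash
python3 -m handwheel '[0.04,0.004,0,0,0.04,0.004,0,0,0,0,0,0]'
python3 -m handwheel '[0.04,0.004,0,0,0.04,0.004,0,0,0,0,0,0]'
```

```text
clock: 15.77
tcp_pos: [0.5443, -0.0442, -0.0]
orientation: [-0.15, 3.138, 0.0]
ft_force: [-0.5, 0.4, -0.2]
gripper_width: 0.0301
grasp_force: 0.0
clock: 16.02
tcp_pos: [0.5464, -0.044, -0.0]
orientation: [-0.15, 3.138, 0.0]
ft_force: [0.8, 0.1, 0.1]
gripper_width: 0.0298
grasp_force: 0.0
```

```bash
python3 -m handwheel '[0.04,0.004,0,0,0.04,0.004,0,0,0,0,0,0]' | grep -E "tcp|ft"
python3 -m handwheel '[0.04,0.004,0,0,0,0,0,0]'| grep -E "tcp|ft"
```

```text
tcp_pos: [0.5484, -0.0438, -0.0]
ft_force: [0.5, 0.3, 0.6]
tcp_pos: [0.5493, -0.0437, -0.0]
ft_force: [-0.8, 0.0, 0.4]
```

```bash
python3 -m handwheel '[0.04,0.004,0,0,0,0,0,0]'| grep -E "tcp|ft"
python3 -m handwheel '[0.04,0.004,0,0,0,0,0,0]'| grep -E "tcp|ft"
```

```text
tcp_pos: [0.5503, -0.0436, -0.0]
ft_force: [0.8, 0.3, 0.5]
tcp_pos: [0.5513, -0.0435, -0.0]
ft_force: [-0.1, 1.0, -0.3]
```

```bash
python3 -m handwheel '[0.04,0.004,0,0,0,0,0,0]'| grep -E "tcp|ft"
python3 -m handwheel '[0.04,0.004,0,0,0,0,0,0]'| grep -E "tcp|ft"
```

```text
tcp_pos: [0.5523, -0.0434, -0.0001]
ft_force: [-0.7, 0.8, 0.2]
tcp_pos: [0.5533, -0.0433, -0.0]
ft_force: [0.2, -0.6, -0.4]
```

```bash
python3 -m handwheel '[0.04,0.004,0,0,0,0,0,0]'| grep -E "tcp|ft"
python3 -m handwheel '[0.04,0.004,0,0,0,0,0,0]'| grep -E "tcp|ft"
```

```text
tcp_pos: [0.5534, -0.0433, -0.0002]
ft_force: [-2.2, -0.7, 1.8]
tcp_pos: [0.5534, -0.0433, -0.0003]
ft_force: [-5.3, -0.3, 4.3]
```

Stop found at TCP x=0.5534; the force is rising by about 3 N per mm. Pressing up to about 10 N.

```bash
python3 -m handwheel '[0.04,0.004,0,0,0,0,0,0,0,0,0,0]'| grep -E "clock|tcp|ft"
python3 -m handwheel '[0.02,0.002,0,0,0,0,0,0]'| grep -E "clock|tcp|ft"
```

```text
clock: 17.68
tcp_pos: [0.5535, -0.0433, -0.0005]
ft_force: [-8.3, -0.1, 5.5]
clock: 17.85
tcp_pos: [0.5534, -0.0433, -0.0005]
ft_force: [-10.0, 0.1, 7.1]
```

```bash
python3 -m handwheel '[0,0,0,0,0,0,0,0,0,0,0,0,0,0,0,0,0,0,0,0,0,0,0,0,0,0,0,0,0,0,0,0,0,0,0,0,0,0,0,0]'| grep -E "clock|tcp|ft"
python3 -m handwheel '[0,0,0,0,0,0,0,0,0,0,0,0,0,0,0,0,0,0,0,0]'| grep -E "clock|tcp|ft"
```

```text
clock: 18.68
tcp_pos: [0.5534, -0.0433, -0.0005]
ft_force: [-9.1, -0.4, 7.3]
clock: 19.1
tcp_pos: [0.5534, -0.0433, -0.0005]
ft_force: [-9.8, -0.4, 6.8]
```

Pressed for about 1.3 s at about 9.5 N. Now I'll back off gently, rise, close the fingers and go outside the knob.

```bash
python3 -m handwheel '[-0.05,-0.005,0,0,-0.05,-0.005,0,0,-0.1,-0.01,0,0,-0.2,-0.02,0,0,-0.2,-0.02,0,0,0,0,0,0]'| grep -E "clock|tcp|ft"
python3 -m handwheel '[0,0,0.8,0,0,0,0.8,0,0,0,0.8,0,0,0.8,0,0,0,0.8,0,0,0,0.8,0,0,0,0.8,0,0,0,0.8,0,0,0,0.6,0,0,0,0,0,0]' 0
python3 -m handwheel '[0,0,0,0,0,0,0,0]'
python3 - <<'E'
from h import *
np.set_printoptions(precision=4,suppress=True)
C=cam('top');im=capture('top')[:,:,::-1].copy();cv2.imwrite('pics/top2.png',im)
c=im[200:262,340:430];m=cv2.inRange(cv2.cvtColor(c,cv2.COLOR_BGR2HSV),(8,90,80),(25,220,255))
ys,xs=np.nonzero(m);print('orange in nest',len(xs),xs.min()+340,xs.max()+340,ys.min()+200,ys.max()+200)
o=np.array([.6307,-.0365]);a=np.radians(5.5);u=np.array([np.cos(a),np.sin(a)]);v=np.array([-u[1],u[0]])
w=ray(C,[[xs.mean()+340,ys.mean()+200]],.045)[0][:2];print(w,(w-o)@u,(w-o)@v)
s=observe();print('tcp nest',(s['tcp_pos'][:2]-o)@u,(s['tcp_pos'][:2]-o)@v)
E
```

```text
clock: 19.6
tcp_pos: [0.5407, -0.0447, -0.0]
ft_force: [-0.4, -0.2, -0.1]
clock: 20.43
tcp_pos: [0.5417, 0.0746, 0.0601]
orientation: [-0.157, 3.137, 0.003]
ft_force: [0.5, 0.8, 0.4]
gripper_width: 0.0006
grasp_force: 0.0
clock: 20.6
tcp_pos: [0.5417, 0.0693, 0.06]
orientation: [-0.148, 3.138, -0.001]
ft_force: [-0.9, -0.3, 0.8]
gripper_width: 0.0005
grasp_force: 0.0
orange in nest 375 340 429 200 231
[ 0.6037 -0.0436] -0.027531933985494375 -0.004522741647026126
tcp nest -0.07845069885040575 0.11356201568835449
```

```bash
python3 -m handwheel '[0.05,0,-0.6,0,0,0,-0.6,0,0,0,-0.4,0,0,0,0,0,0,0,0,0]'| grep -E "clock|tcp|ft"
python3 -m handwheel '[0.01,-0.1,0,0,0.01,-0.1,0,0,0.01,-0.1,0,0,0.01,-0.1,0,0,0,0,0,0]'| grep -E "clock|tcp|ft"
python3 -m handwheel '[0.01,-0.1,0,0,0.01,-0.1,0,0,0.01,-0.1,0,0,0.01,-0.1,0,0,0,0,0,0]'| grep -E "clock|tcp|ft"
```

```text
clock: 21.07
tcp_pos: [0.5425, 0.0696, 0.0196]
ft_force: [1.0, -0.7, 0.5]
clock: 21.48
tcp_pos: [0.5442, 0.0597, 0.0204]
ft_force: [-0.0, 0.1, 0.7]
clock: 21.9
tcp_pos: [0.545, 0.0501, 0.02]
ft_force: [-0.1, 0.1, 0.5]
```

```bash
python3 -m handwheel '[0.01,-0.1,0,0,0.01,-0.1,0,0,0,0,0,0]'| grep -E "tcp|ft"
python3 -m handwheel '[0.01,-0.1,0,0,0.01,-0.1,0,0,0,0,0,0]'| grep -E "tcp|ft"
python3 - <<'E'
from h import *
im=capture('top')[:,:,::-1].copy();cv2.imwrite('pics/top3.png',im)
im=capture('wrist')[:,:,::-1].copy();cv2.imwrite('pics/w8.png',im)
C=cam('wrist');print(proj(C,[[.545,.040,.052],[.5475,.014,.052]]))
h=cv2.cvtColor(im,cv2.COLOR_BGR2HSV);
for r in range(270,400,8):print(r,h[r,230:420:7,2])
E
```

```text
tcp_pos: [0.5455, 0.0449, 0.02]
ft_force: [-0.2, 0.7, 1.1]
tcp_pos: [0.546, 0.0398, 0.02]
ft_force: [1.0, 1.1, 1.3]
[[317.35203162 318.79189408]
 [258.45713506 318.74035866]]
270 [109 109 109 120 188 183 182  49  53  52  53  52  52  53  52 104 124 228
 205 144 206 231 179 139 138 138 138 242]
278 [108 109 108 182 183 179  56  61  61  60  61  60  61  60  61 107 231 241
 241 242 242 242 241 242 150 137 138 242]
286 [105 104 104 188 184 173  67  68  68  68  74  76  68  70  75 179 133 184
 234 242 242 219 243 243 242 242 242 242]
294 [136 136 155 187 185 183  67  25  25  84  75  76  48  66  75  74 242 234
 236 221 237 243 240 240 225 219 192 158]
302 [206 106 186 184 184 169  23  25  24  23  75  76  37  58  74  76 243 242
 243 243 241 242 242 242 242 242 242 243]
310 [205 108 255 255 255 207  29  30  29  24  75  76  30  50  76  76 244 242
 243 235 242 242 242 242 242 243 243 243]
318 [115 255 255 255 255 178  32  30  29  73  76  75  30  47  74  75 118 242
 217 237 242 242 242 243 242 243 244 245]
326 [117 255 255 255 203 207  31  30  31  77  75  77  29  41  75  74  76 225
 138 242 242 24
[... 229 characters left out ...]
44 244 244 244 243 243 243 243 158]
350 [36 37 36 36 38 38 37 37 37 36 38 37 29 33 37 37 36 36 35 38 39 36 36 36
 35 34 38 36]
358 [36 37 37 35 37 38 37 39 37 38 36 38 31 30 38 36 36 34 36 37 36 36 38 37
 38 38 36 37]
366 [37 37 36 37 36 38 37 37 38 37 37 38 39 51 38 37 34 35 37 37 38 38 37 37
 37 38 37 37]
374 [36 36 36 36 35 35 36 37 39 37 38 37 55 89 37 35 37 38 37 38 38 38 37 37
 38 36 36 35]
382 [35 36 37 37 36 35 37 35 36 36 37 38 58 98 36 38 36 36 37 37 36 37 37 35
 37 37 36 37]
390 [ 37  38  37  35  36  37  35  38  37  36  36  37  73 103  37  37  37  36
  36  36  38  38  36  36  38  36  35  36]
398 [43 44 44 45 44 43 44 45 44 44 44 42 78 95 45 44 44 42 44 45 46 45 45 43
 44 44 45 45]
```

By the wrist picture the knob (black disc at about col 285) is being pushed and has travelled about 14 mm. I'll carry on to the end stop.

```bash
python3 -m handwheel '[0.01,-0.1,0,0,0.01,-0.1,0,0,0.01,-0.1,0,0,0,0,0,0]'| grep -E "tcp|ft"
python3 -m handwheel '[0.005,-0.05,0,0,0.005,-0.05,0,0,0,0,0,0]'| grep -E "tcp|ft"
python3 -m handwheel '[0.005,-0.05,0,0,0,0,0,0]'| grep -E "tcp|ft"
```

```text
tcp_pos: [0.5466, 0.0326, 0.0199]
ft_force: [0.3, 1.3, 0.2]
tcp_pos: [0.5466, 0.0322, 0.0199]
ft_force: [-1.8, 5.3, 0.4]
tcp_pos: [0.5466, 0.0321, 0.0199]
ft_force: [-1.4, 8.5, -0.1]
```

It stalls at y=0.0321 with 8.5 N. I need to check whether that is the end of travel.

Run:
```python
from h import *
np.set_printoptions(precision=4,suppress=True,linewidth=200)
im=capture('wrist')[:,:,::-1].copy();cv2.imwrite('pics/w9.png',im)
C=cam('wrist');v=np.array([-.0958,.9954]);k=np.array([.545,.040])
print(proj(C,[[*(k-t*v),.052] for t in(0,.013,.026)]))
h=cv2.cvtColor(im,cv2.COLOR_BGR2HSV)
for r in range(286,342,6):print(r,h[r,250:340:3,2])
```

```text
[[335.5284 318.7636]
 [306.1973 318.7556]
 [276.8676 318.715 ]]
286 [105 104 105 106 153 186 188 184 185 185 185  67  68  66  64  68  68  74  76  75  76  68  69  69  72  75  75  76  76  75]
292 [135 134 136 138 185 187 185 185 185 168  50  26  29  42  59 110  76  74  76  76  76  70  50  34  77  75  75  76  75  84]
298 [137 136 135 178 188 187 184 179  28  25  26  27  23  24  25  26  77  75  75  76  76  64  36  32  76  76  75  76  75  75]
304 [107 108 164 186 189 185 186  63  26  22  26  25  24  25  24  44  77  75  76  75  77  63  38  30  76  75  76  76  75  75]
310 [107 158 255 255 255 255 255  20  28  29  30  30  29  26  26  60  74  75  75  76  75  55  37  32  69  75  76  75  75  75]
316 [111 255 255 255 255 255 102  29  32  31  31  31  31  31  39  75  75  75  75  75  76  55  59  33  70  74  76  76  76  76]
322 [254 255 255 255 255 255 163  29  30  29  31  31  30  32  74  76  77  75  76  75  75  52 120  37  68  76  76  74  75  74]
328 [255 255 255 255 255 255 255 107  28  30  31  31  31  73  75  76  74  76  74  76  76  43  83  37  62  76  75  75  74  76]
334 [255 255 255 255 255 255 255 205 207 207 191 179  87  75  75  76  75  77  75  75  75  41  83  39  62  75  76  75  76  75]
340 [255 255 255 255 255 255 200 205 205 204 205 122  75  76  75  75  76  76  76  74  75  39  83  40  58  76  75  75  76  75]
```

```bash
python3 -m handwheel '[-0.02,0.2,0,0,-0.04,0.4,0,0,-0.04,0.4,0,0,0,0,0,0,0,0,0,0]'| grep -E "clock|tcp|ft"
python3 - <<'E'
from h import *
np.set_printoptions(precision=4,suppress=True,linewidth=200)
im=capture('wrist')[:,:,::-1].copy();cv2.imwrite('pics/w10.png',im);t=capture('top')[:,:,::-1].copy();cv2.imwrite('pics/top4.png',t)
C=cam('wrist');v=np.array([-.0958,.9954]);u=np.array([.9954,.0958]);o=np.array([.6307,-.0365])
# compare the same measurement: dark blobs, wrist
def blobs(im,C,roi,z,th=34):
  x,y,w,h=roi;g=im[y:y+h,x:x+w].max(2);m=(g<th).astype(np.uint8)
  n,l,st,ce=cv2.connectedComponentsWithStats(m)
  for i in range(1,n):
    if st[i,4]>40:
      e=ray(C,[ce[i]+[x,y]],z)[0][:2]-o;b=st[i];print(b,ce[i]+[x,y],'nest',e@u,e@v)
blobs(im,C,(150,230,170,115),.052)
a=cv2.imread('pics/w4raw.png');s=np.load('w4.npy');print('w4');blobs(a,cam('wrist',dict(tcp_pos=s[:3],orientation=s[3:])),(370,95,70,80),.052)
E
```

```text
clock: 23.72
tcp_pos: [0.5445, 0.055, 0.02]
ft_force: [-0.9, -0.5, 0.3]
[ 68  61  34  41 989] [234.6855 311.6582] nest -0.08136160268213655 0.061854413581461924
w4
[ 25  19  26  25 200] [402.755 127.24 ] nest -0.08223885650094331 0.08290423242876419
```

Travel comes out at about 22–23 mm within camera error, which is ambiguous. I'll move clear and compare with the first top picture from the same camera.

```bash
python3 -m handwheel '[0,0.2,0.8,0,0,0,0.8,0,0,0,0.8,0,0,0,0.8,0,0,0.8,0,0,0,0.8,0,0,0,0.8,0,0,0,0.8,0,0,0,0.8,0,0,0,0.8,0,0]'| grep -E "clock|tcp|ft"
python3 -m handwheel '[0,0.8,0,0,0,0.8,0,0,0,0,0,0,0,0,0,0]'| grep -E "clock|tcp|ft"
python3 - <<'E'
from h import *
np.set_printoptions(precision=4,suppress=True,linewidth=200)
t=capture('top')[:,:,::-1].copy();cv2.imwrite('pics/top5.png',t);b=cv2.imread('pics/top0.png')
C=cam('top')
for n,i in(('before',b),('after',t)):
  g=i.max(2)[228:246,346:386];print(n);
  for r in range(18):print(228+r,g[r])
S=cam('top');v=np.array([-.0958,.9954]);k=np.array([.545,.040])
print(proj(S,[[*(k-q*v),.052] for q in(0,.022,.026)]))
m=cv2.absdiff(b,t).max(2);print('changed elsewhere',[(x,y,w,h,a) for x,y,w,h,a in cv2.connectedComponentsWithStats((m>60).astype(np.uint8))[2][1:] if a>25])
E
```

```text
clock: 24.65
tcp_pos: [0.5447, 0.1794, 0.1]
ft_force: [0.5, -0.6, -0.1]
clock: 24.98
tcp_pos: [0.5444, 0.2198, 0.0998]
ft_force: [0.5, -1.2, -0.5]
before
228 [149 148 143 118 120 120 115 119 121 126 143 144 143 144 156 152 120 121 121 124 121 122 121 132 180 222 223 223 215 150  66 120 118 119 120 118 120 120 119 120]
229 [152 152 146  95 126 126 127 127 125 130 149 161 158 145 159 139 121 121 121 121 122 120 118 130 218 224 223 223 208  79  69 118 116 119 121 119 118 119 118 117]
230 [152 151 143  93 124 127 127 126 126 126 136 181 175 163 170 123 123 122 123 124 121 121 117 118 222 224 223 222 208  71 117 116 117 122 119 120 120 117 118 117]
231 [151 151 146 114 119 126 128 125 126 128 132 163 165 172 139 121 122 123 122 121 118  93 118 136 222 223 224 220 205  68 119 118 118 118 118 118 118 119 120 118]
232 [151 152 145 117 116 128 128 127 125 121  96 111  98 110  87  88  79  81  77  75  73  84 130 181 223 222 222 212 141  66 118 120 120 118 120 116 118 118 118 117]
233 [151 150 146 115 107 123 100  86  87  78  78  78  73  71  70  68  70  69  67  66  70  82 130 220 223 222 222 208
[... 5760 characters left out ...]
), np.int32(9), np.int32(48)), (np.int32(368), np.int32(233), np.int32(5), np.int32(10), np.int32(38)), (np.int32(351), np.int32(236), np.int32(11), np.int32(6), np.int32(28)), (np.int32(220), np.int32(276), np.int32(54), np.int32(65), np.int32(1863)), (np.int32(261), np.int32(365), np.int32(93), np.int32(30), np.int32(689)), (np.int32(0), np.int32(407), np.int32(30), np.int32(16), np.int32(252)), (np.int32(301), np.int32(416), np.int32(72), np.int32(64), np.int32(2605)), (np.int32(380), np.int32(417), np.int32(66), np.int32(63), np.int32(2116)), (np.int32(0), np.int32(420), np.int32(80), np.int32(60), np.int32(3195)), (np.int32(351), np.int32(467), np.int32(33), np.int32(13), np.int32(56))]
```

Run:
```python
from h import *
np.set_printoptions(precision=3,suppress=True,linewidth=200)
C=cam('top');v=np.array([-.0958,.9954]);k=np.array([.545,.040])
for q in(.020,.022,.024,.026):print(q,proj(C,[[*(k-q*v),.052],[*(k-(q+.04)*v),.023]]))
b=cv2.imread('pics/top0.png').max(2).astype(float);t=cv2.imread('pics/top5.png').max(2).astype(float)
for n,i,l,r in(('b',b,348,364),('a',t,360,375)):
  P=i[235:238].mean(0);xs=np.arange(l,r,.1);p=np.interp(xs,np.arange(640),P);print(n,xs[p<50][[0,-1]],P[l:r])
print(t[233:241,368:392])
```

```text
0.02 [[365.637 236.581]
 [382.339 236.083]]
0.022 [[366.548 236.499]
 [383.225 236.003]]
0.024 [[367.46  236.416]
 [384.111 235.923]]
0.026 [[368.371 236.334]
 [384.998 235.843]]
b [353.5 359.1] [132.667 124.     86.667 132.    112.667  69.333  30.333  38.     37.333  37.333  34.     42.667  90.667 120.667 117.    119.667]
a [364.5 369.5] [ 55.333  72.    134.667 126.333  66.667  29.667  41.667  40.667  39.     37.667  60.    159.333 198.    177.333 176.   ]
[[ 50. 126. 236. 236. 235. 225.  93. 132. 132. 136. 135. 135. 133. 132. 128. 129. 130. 132. 132. 133. 133. 131. 130. 130.]
 [ 40.  49. 133. 235. 234. 223.  64.  96. 110. 126. 134. 154. 165. 183. 187. 170. 140. 132. 131. 130. 131. 130. 130. 131.]
 [ 40.  37.  57. 159. 235. 227. 178. 179. 172. 170. 169. 170. 171. 170. 171. 170. 169. 133. 132. 132. 132. 131. 132. 132.]
 [ 40.  39.  74. 194. 229. 170. 173. 173. 171. 171. 169. 169. 168. 167. 167. 171. 189. 134. 131. 132. 132. 134. 132. 131.]
 [ 37.  37.  49. 125. 130. 135. 177. 178. 172. 173. 158. 126. 115.  92.  80.  66.  84. 132. 133. 130. 132. 131. 132. 131.]
 [ 28.  39.  92. 121. 113.  59.  67.  63.  69.  68.  70.  67.  66.  64.  59.  60.  79. 133. 133. 131. 131. 132. 132. 129.]
 [ 43.  71. 117. 120. 114.  61.  75. 132. 123.  61.  61.  77. 131. 129. 127. 131. 130. 131. 133. 132. 131. 133. 131. 132.]
 [ 79. 117. 119. 113.  90.  77. 131. 133. 133. 129. 131. 132. 133. 132. 133. 131. 131. 130. 131. 131. 129. 131. 131. 131.]]
```

The bolt's nose is at col 384.5, which means about 25 mm of travel, so it is practically shut. One more firmer push will make sure.

```bash
python3 -m handwheel '[0,-0.8,0,0,0,-0.8,0,0,0,-0.8,0,0,0,-0.8,0,0,0,-0.8,0,0,0,-0.8,0,0,0,-0.8,0,0,0,-0.8,0,0,0,0,0,0,0,0,0,0]'| grep -E "clock|tcp|ft"
python3 -m handwheel '[0,0,-0.8,0,0,0,-0.8,0,0,0,-0.8,0,0,0,-0.6,0,0,0,-0.2,0,0,0,0,0,0,0,0,0]'| grep -E "clock|tcp|ft"
python3 -m handwheel '[0.04,-0.3,0,0,0.04,-0.3,0,0,0.02,-0.15,0,0,0,0,0,0]'| grep -E "clock|tcp|ft"
```

```text
clock: 25.87
tcp_pos: [0.5444, 0.0565, 0.1001]
ft_force: [0.2, 0.4, -0.4]
clock: 26.45
tcp_pos: [0.5447, 0.0597, 0.0203]
ft_force: [0.2, -0.2, 0.7]
clock: 26.78
tcp_pos: [0.5476, 0.0386, 0.0206]
ft_force: [-0.6, -0.1, 0.2]
```

```bash
python3 -m handwheel '[0,-0.1,0,0,0,-0.1,0,0,0,-0.05,0,0,0,0,0,0]'| grep -E "clock|tcp|ft"
python3 -m handwheel '[0,-0.05,0,0,0,-0.05,0,0,0,0,0,0]'| grep -E "clock|tcp|ft"
python3 -m handwheel '[0,-0.05,0,0,0,-0.05,0,0,0,0,0,0]'| grep -E "clock|tcp|ft"
```

```text
clock: 27.12
tcp_pos: [0.547, 0.0339, 0.02]
ft_force: [-0.7, 0.5, 0.2]
clock: 27.37
tcp_pos: [0.547, 0.0325, 0.0199]
ft_force: [0.8, 2.5, -0.2]
clock: 27.62
tcp_pos: [0.547, 0.0322, 0.02]
ft_force: [0.1, 7.9, -0.9]
```

```bash
python3 -m handwheel '[0,-0.05,0,0,0,-0.05,0,0,0,0,0,0]'| grep -E "clock|tcp|ft"
```

```text
clock: 27.87
tcp_pos: [0.547, 0.0319, 0.02]
ft_force: [-0.3, 13.1, -1.3]
```

Rigid end stop at the same place with 13 N: the keeper is fully shut. I'll retreat and do a last check that the cast is home.

```bash
python3 -m handwheel '[0,0.2,0,0,-0.04,0.4,0,0,-0.04,0.4,0,0,0,0,0.8,0,0,0,0.8,0,0,0,0.8,0,0,0.8,0.8,0,0,0.8,0,0,0,0.8,0,0,0,0.8,0,0]'| grep -E "clock|tcp|ft"
python3 -m handwheel '[0,0.8,0,0,0,0.8,0,0,0,0.8,0,0,0,0,0,0,0,0,0,0,0,0,0,0]'| grep -E "clock|tcp|ft"
python3 - <<'E'
from h import *
np.set_printoptions(precision=4,suppress=True,linewidth=200)
C=cam('top');t=capture('top')[:,:,::-1].copy();cv2.imwrite('pics/top6.png',t);p=cv2.imread('pics/top5.png')
o=np.array([.6307,-.0365]);a=np.radians(5.5);u=np.array([np.cos(a),np.sin(a)]);v=np.array([-u[1],u[0]])
for i in(p,t):
  c=i[200:240,372:412];m=cv2.inRange(cv2.cvtColor(c,cv2.COLOR_BGR2HSV),(8,80,80),(25,220,255))
  k=max(cv2.findContours(m,0,2)[0],key=cv2.contourArea).reshape(-1,2)+[372,200]
  w=(ray(C,k,.045)[:,:2]-o)@np.c_[u,v];print('jaw nest x,y range',w.min(0),w.max(0),cv2.minAreaRect((w*1000).astype(np.float32)))
E
```

```text
clock: 28.7
tcp_pos: [0.5451, 0.1329, 0.1006]
ft_force: [-0.3, -1.0, 0.4]
clock: 29.2
tcp_pos: [0.5449, 0.1911, 0.0998]
ft_force: [0.2, -0.1, 0.1]
jaw nest x,y range [-0.0662 -0.0283] [-0.0117  0.0326] ((-39.35554122924805, 2.657857894897461), (59.71120834350586, 53.36872482299805), 84.76797485351562)
jaw nest x,y range [-0.0662 -0.0283] [-0.0117  0.0326] ((-39.35554122924805, 2.657857894897461), (59.71120834350586, 53.36872482299805), 84.76797485351562)
```

```bash
python3 -c "
from plant import *
print(hand_in())"
```

```text
the job is handed in; nothing more can be done
None
```

The job is handed in: the cast was pushed home against the stop and pressed at about 9–10 N for 1.3 s, then the keeper was pushed to its end stop. A last top view showed the cast still home.

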